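# Draw the hole gauge up to its ring

## Task

The tape measure on the concrete block is in the way of the T-handled hole gauge: stand it upright inside the masking-tape rectangle on the table and let go of it. Then take the T handle and draw that gauge straight up, without forcing it sideways in its snug drilled hole, until the whole dark ring on its shank shows just above the top of the block; keep its lower end in the hole and finish while still holding it there. Leave the round-knobbed gauge and the other things alone.

Things in the scene. Friction and masses are not known exactly. Their poses are not given: they have to be found in the camera images.
- block: Pale concrete block piece lying flat on the table, fixed, 215 (x) x 290 (y) x 100 mm high. Origin at the centre of its underside, z up. Two equal vertical blind holes of 19 mm diameter, 88 mm deep, open in its top face at (x 55, y -55) and (x 55, y 55) mm in its frame.
- block_hole0 (a point): Centre of the mouth of the hole at y -55 mm, on the block's top face (100 mm above the table). Either gauge may be in either hole.
- block_hole1 (a point): Centre of the mouth of the hole at y +55 mm, on the block's top face.
- gauge: T-handled steel hole gauge (0.2 to 0.4 kg), loose, standing on the floor of one of the two holes; slides freely and drops back when let go. Round shank 18 mm in diameter. Origin at the centre of its lower tip (88 mm below the block's top at the start), z up the shank. Collar 22 mm wide, 110 to 124 mm above the tip. T bar: see gauge_bar.
- gauge_bar (a point): Middle of the gauge's handle: a level round bar, 14 mm in diameter and 70 mm long, along the gauge's y axis, centred on the shank, its axis 133 mm above the tip, so 45 mm above the block's top at the start.
- gauge_ring (a point): Centre of the dark ring, an 8 mm high band round the gauge's shank from 44 to 52 mm above the tip: hidden in the hole at the start (its top edge is 36 mm below the block's top face), so that the gauge must rise 44 mm for the whole ring to show.
- knob_gauge: The other steel gauge, in the other hole: same shank, but with a round knob of 32 mm diameter on top, up to 130 mm above the tip. Origin at its lower tip. Leave it seated.
- tape: Grey tape measure with a black disc on each side (0.25 kg), standing upright on the block on the gauge's -x side, about 80 mm from the shank. Rounded case 70 (x) x 42 (y) x 68 mm high; origin at the centre of its underside, z up. Its two flat sides face +y and -y.
- spot: Rectangle of pale masking-tape strips (18 mm wide, flat) stuck to the table. Origin at its centre on the table top; inside it measures 130 (x) x 110 (y) mm.
- mug: White mug, 82 mm wide, 95 mm high, handle on its +y side, on the table; origin at the centre of its underside. Bystander.
- dish: Terracotta dish, 130 mm wide, 45 mm high, on the table; origin at the centre of its underside. Bystander.
- level: Short aluminium spirit level, 30 (x) x 230 (y) x 50 mm high, on the table; origin at the centre of its underside. Bystander.
Not all that is in view belongs to the job. Of the things like the tape, leave any that is turquoise; of the rest the smaller one is meant.

How it is judged (in metres and radians):
On the way, in this order (a step that is already met when the one before it is completed fails the run):
1. the tape measure stands released in the taped rectangle (x of tape in the frame of spot between -0.046 and 0.046 m and y of tape in the frame of spot between -0.037 and 0.037 m and height (world z) of tape below 0.006 m and angle between tape's own z axis and vertical below 0.1 rad and linear speed of tape below 0.02 m/s and contact force between the fingers and tape below 0.1 N), for 0.2 s.
2. the T-handled gauge is drawn up until its ring shows just above the block, and held (z of gauge_ring in the frame of block between 0.102 and 0.12 m and (horizontal distance between gauge and block_hole0 below 0.004 m or horizontal distance between gauge and block_hole1 below 0.004 m) and angle between gauge's own z axis and vertical below 0.07 rad and contact force between the fingers and gauge above 2 N and contact force between gauge and block below 15 N and linear speed of gauge below 0.02 m/s), for 0.3 s.
At the end, for the whole second after the job is handed in: Tape measure upright, released, its centre within 46 mm (x) and 37 mm (y) of the rectangle's. T gauge held by the fingers, still, within 0.07 rad of upright in its hole, ring centre 2 to 20 mm above the block top, under 15 N on the block. Knobbed gauge seated (within 4 mm) (all of step 1 and all of step 2 and z of knob_gauge in the frame of block below 0.016 m); the arm keeps its last pose, push and grip.
It fails at once if the T-handled gauge is pulled right out of its hole (z of gauge in the frame of block above 0.099 m).
It fails at once if the T-handled gauge is forced against the bore (over 60 N) (contact force between gauge and block above 60 N).
It fails at once if the knobbed gauge is drawn out (z of knob_gauge in the frame of block above 0.024 m).
It fails at once if the mug, dish or level is moved over 20 mm (distance of any of mug, dish, level from where it was at the start of the episode above 0.02 m).
It also fails if it takes over 51 s, if anything falls off the work surface, if the arm or the gripper's body presses on something with over 40 N, if the wrist force passes 120 N, or if a joint passes its speed limit or range.

## Robot

A 7-joint arm with a two-finger parallel gripper is mounted at the origin on the work surface. World frame = base frame: x ahead of the robot, y to its left, z up, the work surface at z = 0. Lengths are in mm, angles in rad, forces in N, time in s.
With the tool pointing down it reaches from about 350 to 900 mm from the base axis. Payload 8.1 kg.
Tool frame: the origin (TCP) lies at the very end of the fingers, on their centre line; the grasp point (between the pads) lies 19 mm behind it; z points along the fingers, y is the line along which they close (so a half turn about z gives the same grasp; the last joint's range is limited). The gripper opens to 92 mm and grips with 3 to 60 N. Pads are 19 mm wide; open, the fingers measure 130 mm over their backs; the gripper's body (75 mm by 190 mm) begins 47 mm behind the grasp point.
Start: joints at [1.139, 0.434, 0.025, 1.573, -0.012, 1.134, -0.075], TCP at [201.794, -591.541, 226.742] pointing down, gripper open.
Joint ranges: [-2.62, 2.62], [-0.44, 2.09], [-1.27, 1.32], [0.08, 2.57], [-1.32, 4.46], [0.12, 2], [-2.74, 2.74]. Speed limits (rad/s): [2.22, 2.22, 3.01, 3.01, 3.14, 3.14, 3.14].

## Interface

Orientations are given as a unit quaternion [x, y, z, w].
In Python, from cell import manip gives the robot as it stands.
- The arm moves only by the tool carry_out, never from a script. Its argument "deltas" is a list of rows, each an object with "fingers": the closure, from 0 (fully open) to 1 (shut); "dp": the shift along the tool's x, y, z normalised to -1 to 1, where 1 is 0.025 m, a list of three; "delta_rot": the turn, a rotation vector about the tool's x, y, z normalised to -1 to 1, where 1 is 5 degrees, a list of three. A call has 1 to 12 rows; each row shifts and turns the commanded pose from where the row before left it, along the tool's axes as they then stand; what a row does not reach is not made up. A row lasts 1/10 s, in which the tool goes at most 50 mm and 8.59 degrees, less where a joint would pass 70% of its speed; a pose out of reach is approached as far as the arm can. A call with a number of a shift or a turn outside -1 to 1 is refused whole. A call with a gripper value outside its range is refused whole. The fingers move at their own pace and stop on an object; "grip_force" is the grip in N (left out, the last holds). Time passes only in rows, so rows that do not move let the fingers close. It gives the time, the measured TCP pose, the force, the opening and the grip force at its end, in the units of the state.
- manip.sense(): the state, without advancing time (a new reading comes with each control period).
- manip.snapshot(name): name is "scene" or "top" or "wrist"; returns (picture, depth): 420x560x3 uint8, red, green, blue; 420x560 float32, mm along the optical axis (not along the pixel's ray), 0 where there is no reading.
- manip.camera_model(name): a dict with "camera_matrix" (3x3 intrinsics, pixels), "R" (3x3) and "t" (3): a world point X has camera coordinates R X + t; the wrist camera has in their place "tool_from_camera" (4x4, takes a point from camera to tool coordinates, whose origin is the TCP and whose axes are the flange's). Camera axes: x right, y down, z forward; pixel columns grow to the right and rows downward; lengths in mm; the calibration is good to about 2 mm. A picture is of the moment at which its call begins: read the wrist's pose just before it. camera_model takes no time and is no camera call.
- manip.close_job(): hands the job in; it is judged then, once.
The state is a dict: "clock": time; "q": joint angles; "dq": joint speeds; "joint_torque": joint torques, N m; "eef_pos": TCP position; "tool_rot": TCP orientation; "wrist_force": force on the tool from outside, world axes, zero at the start; "ft_torque": the same for the moment, N m; "grip_width": finger opening in mm; "grasp_force": force on a finger pad.
Only numpy, scipy, OpenCV 4.12 (cv2) and the standard library are available. Lean on these libraries where they do the work, as an engineer would, in place of code of your own. Each camera call takes 0.05 s, during which the arm holds its last target. There are 200 camera calls.

## Working session

There is one attempt and no reset: what is moved stays moved. The work goes in short steps, Python scripts to look and compute and a tool call to move; the robot and the scene stay as the last step left them, time stands still between calls to the robot, and variables do not carry over. Pictures are saved under pics/ and viewed, at most 10 in all, crops included, and the job is handed in when it is done.

Besides the shell and the picture viewer there is one more tool, called after "Request:" by a JSON object that holds its "fn" and its "kwargs". carry_out: Moves the arm, as the interface text tells. Its arguments: {"type":"object","properties":{"deltas":{"type":"array","items":{"type":"object","properties":{"fingers":{"type":"number"},"dp":{"type":"array","items":{"type":"number","minimum":-1,"maximum":1}},"delta_rot":{"type":"array","items":{"type":"number","minimum":-1,"maximum":1}}}}},"grip_force":{"type":"number"}},"required":["deltas"]}

```bash
mkdir -p pics
cat > h.py <<'E'
from cell import manip
import numpy as np, cv2
def snap(n,f):
    im,d=manip.snapshot(n); cv2.imwrite(f'pics/{f}.png',im[:,:,::-1]); np.save(f'pics/{f}.npy',d); return im,d
def px(n,d,u,v):
    m=manip.camera_model(n);K=np.array(m["camera_matrix"]);z=np.median(d[v-1:v+2,u-1:u+2])
    c=np.linalg.inv(K)@[u,v,1]*z
    return np.array(m["R"]).T@(c-np.array(m["t"]))
E
python3 - <<'E'
from h import *
a,_=snap("scene","s0");b,_=snap("top","t0")
s=manip.sense();print(s)
E
```

```text
{'clock': 0.1, 'q': array([ 1.13937873,  0.43512671,  0.02497727,  1.57400764, -0.0115917 ,
        1.13399265, -0.07511068]), 'dq': array([-0.00176367, -0.00045616,  0.00045204, -0.0030654 ,  0.0010196 ,
        0.0008147 , -0.00046622]), 'joint_torque': array([ 4.03298327e-03, -6.69130969e+01,  9.88321714e-01, -3.15149367e+01,
       -6.05589570e-02,  3.74049169e-02,  9.50584081e-05]), 'eef_pos': array([ 201.6252927, -591.1017716,  226.0394215]), 'tool_rot': array([ 9.86521591e-01,  1.63629669e-01, -1.79893813e-04, -6.71054000e-04]), 'wrist_force': array([-0.66625166, -0.9789207 ,  0.30288985]), 'ft_torque': array([-0.00976024,  0.00489418,  0.00718347]), 'grasp_force': 0.0, 'grip_width': 91.55671713717217}
```

View pics/s0.png

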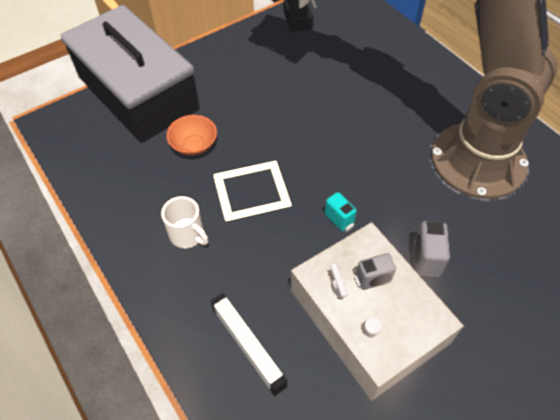

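View pics/t0.png

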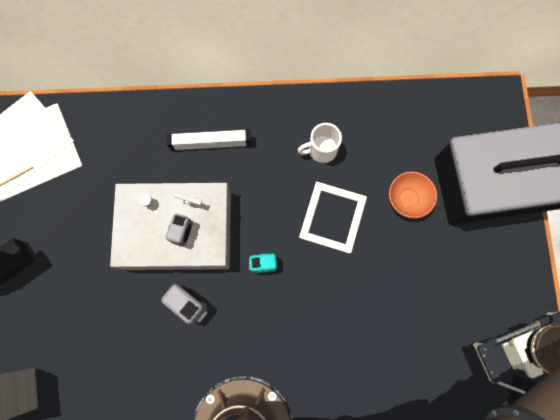

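Top view: three tape-measure-like things: grey on the block (179,229), a larger grey one on the table (185,303) and a turquoise one (262,263). The one on the block is the smaller grey one, so it is the target. The rectangle is at (333,217), the T bar at (188,199) and the knob at (145,200). I'll confirm in a crop.

Run:
```python
from h import *
im=cv2.imread('pics/t0.png');c=im[175:325,105:285];cv2.imwrite('pics/tc.png',cv2.resize(c,None,fx=4,fy=4,interpolation=cv2.INTER_CUBIC))
d=np.load('pics/t0.npy')
for n,u,v in [("tape",178,232),("big",185,300),("bar",188,199),("knob",145,200),("b00",116,186),("b01",227,186),("b10",115,266),("b11",228,266)]: print(n,px("top",d,u,v).round(0))
for u,v in [(319,187),(363,198),(351,247),(304,236),(333,217)]: print("spot",px("top",d,u,v).round(0))
```

```text
tape [484. 129. 167.]
big [324. 126.  95.]
bar [569. 108. 149.]
knob [573. 217. 142.]
b00 [624. 305. 100.]
b01 [619.  18.  76.]
b10 [416. 304.  92.]
b11 [411.  24.  29.]
spot [ 627. -233.    0.]
spot [ 589. -355.    1.]
spot [ 453. -311.    2.]
spot [ 488. -184.    3.]
spot [ 539. -267.    1.]
```

View pics/tc.png

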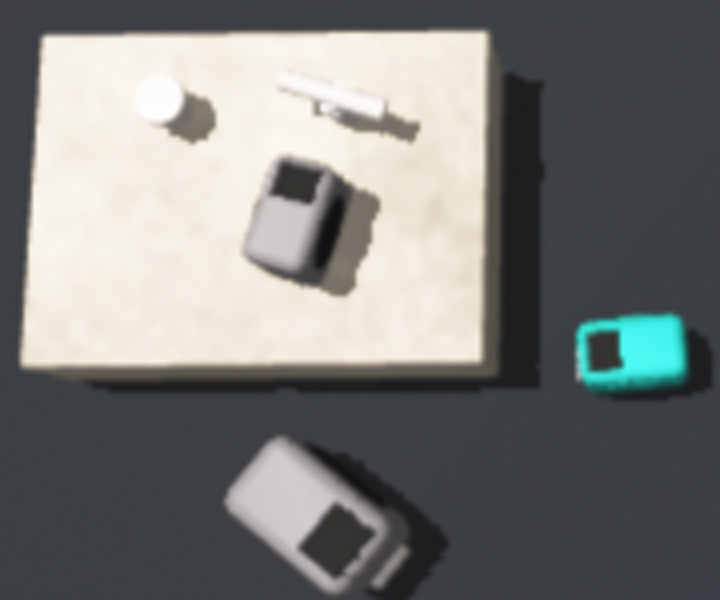

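The crop confirms it: the target is the light grey tape on the block. It's smaller than the one on the table, and the T bar is just +x of it. I'll turn the tool, raise it and travel over.

Request:
{"fn": "carry_out", "kwargs": {"deltas": [{"dp": [0, 0, -0.53], "delta_rot": [0, 0, 0.94], "fingers": 0}, {"dp": [0, 0, -0.53], "delta_rot": [0, 0, 0.94], "fingers": 0}, {"dp": [0, 0, -0.53], "delta_rot": [0, 0, 0.94], "fingers": 0}, {"dp": [0, 0, -0.53], "delta_rot": [0, 0, 0.94], "fingers": 0}, {"dp": [0, 0, -0.53], "delta_rot": [0, 0, 0.94], "fingers": 0}, {"dp": [0, 0, -0.53], "delta_rot": [0, 0, 0.94], "fingers": 0}, {"dp": [0, 0, -0.53], "delta_rot": [0, 0, 0.94], "fingers": 0}, {"dp": [0.12, -1, 0], "fingers": 0}, {"dp": [0.12, -1, 0], "fingers": 0}, {"dp": [0.12, -1, 0], "fingers": 0}, {"dp": [0.12, -1, 0], "fingers": 0}, {"dp": [0.12, -1, 0], "fingers": 0}]}}

```text
schema error: expected keys fingers, dp, delta_rot
```

Request:
{"fn": "carry_out", "kwargs": {"deltas": [{"dp": [0.12, -1, 0], "fingers": 0}, {"dp": [0.12, -1, 0], "fingers": 0}, {"dp": [0.12, -1, 0], "fingers": 0}, {"dp": [0.12, -1, 0], "fingers": 0}, {"dp": [0.12, -1, 0], "fingers": 0}, {"dp": [0.12, -1, 0], "fingers": 0}, {"dp": [0.12, -1, 0], "fingers": 0}, {"dp": [0.12, -1, 0], "fingers": 0}, {"dp": [0.12, -1, 0], "fingers": 0}, {"dp": [0.12, -1, 0], "fingers": 0}, {"dp": [0.12, -1, 0], "fingers": 0}, {"dp": [0.12, -1, 0], "fingers": 0}]}}

```text
schema error: expected keys fingers, dp, delta_rot
```

Request:
{"fn": "carry_out", "kwargs": {"deltas": [{"dp": [0.12, -1, 0], "fingers": 0}, {"dp": [0.12, -1, 0], "fingers": 0}, {"dp": [0.12, -1, 0], "fingers": 0}, {"dp": [0.12, -1, 0], "fingers": 0}, {"dp": [0.12, -1, 0], "fingers": 0}, {"dp": [0.12, -1, 0], "fingers": 0}, {"dp": [0.12, -1, 0], "fingers": 0}, {"dp": [0.12, -1, 0], "fingers": 0}, {"dp": [0.12, -1, 0], "fingers": 0}, {"dp": [0.12, -1, 0], "fingers": 0}, {"dp": [0, 0, 0], "fingers": 0}, {"dp": [0, 0, 0], "fingers": 0}]}}

```text
schema error: expected keys fingers, dp, delta_rot
```

```bash
cat >> h.py <<'E'
from scipy.spatial.transform import Rotation as Ro
def wcloud():
    """world point per wrist pixel, and picture"""
    s=manip.sense();im,d=manip.snapshot("wrist");m=manip.camera_model("wrist")
    K=np.array(m["camera_matrix"]);T=np.array(m["tool_from_camera"])
    v,u=np.mgrid[:420,:560];c=(np.stack([u,v,np.ones_like(u)],-1)@np.linalg.inv(K).T)*d[...,None]
    W=(c@T[:3,:3].T+T[:3,3])@Ro.from_quat(s["tool_rot"]).as_matrix().T+s["eef_pos"]
    W[d==0]=np.nan
    return im,W,s
E
python3 - <<'E'
from h import *
im,W,s=wcloud();cv2.imwrite('pics/w1.png',im[:,:,::-1]);np.save('pics/w1.npy',W)
R=Ro.from_quat(s["tool_rot"]).as_matrix()
print(s["clock"],s["eef_pos"].round(1),R.round(3),s["wrist_force"].round(2))
print(np.array(manip.camera_model("wrist")["tool_from_camera"]).round(2))
E
```

```text
0.1 [ 201.6 -591.1  226. ] [[ 0.946  0.323 -0.001]
 [ 0.323 -0.946  0.001]
 [-0.    -0.001 -1.   ]] [-0.67 -0.98  0.3 ]
[[   0.     -0.96   -0.29   79.29]
 [   1.      0.     -0.     -0.18]
 [   0.     -0.29    0.96 -157.33]
 [   0.      0.      0.      1.  ]]
```

View pics/w1.png

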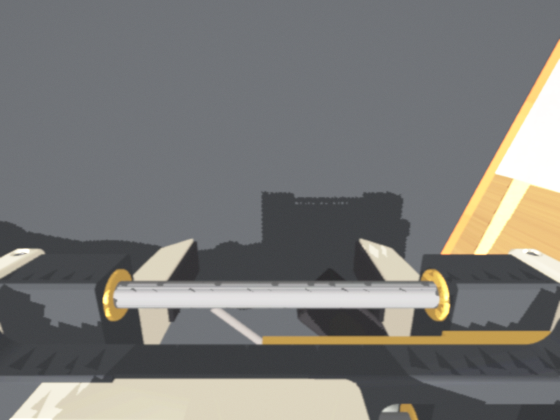

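The wrist picture shows empty table: the rows were refused because they need all three keys. The camera looks +x of the fingers, so I'll stop short in x and resend.

Request:
{"fn": "carry_out", "kwargs": {"deltas": [{"dp": [0, 0, -0.53], "delta_rot": [0, 0, 0.94], "fingers": 0}, {"dp": [0, 0, -0.53], "delta_rot": [0, 0, 0.94], "fingers": 0}, {"dp": [0, 0, -0.53], "delta_rot": [0, 0, 0.94], "fingers": 0}, {"dp": [0, 0, -0.53], "delta_rot": [0, 0, 0.94], "fingers": 0}, {"dp": [0, 0, -0.53], "delta_rot": [0, 0, 0.94], "fingers": 0}, {"dp": [0, 0, -0.53], "delta_rot": [0, 0, 0.94], "fingers": 0}, {"dp": [0, 0, -0.53], "delta_rot": [0, 0, 0.94], "fingers": 0}, {"dp": [0.05, -1, 0], "delta_rot": [0, 0, 0], "fingers": 0}, {"dp": [0.05, -1, 0], "delta_rot": [0, 0, 0], "fingers": 0}, {"dp": [0.05, -1, 0], "delta_rot": [0, 0, 0], "fingers": 0}, {"dp": [0.05, -1, 0], "delta_rot": [0, 0, 0], "fingers": 0}, {"dp": [0.05, -1, 0], "delta_rot": [0, 0, 0], "fingers": 0}]}}

```text
clock: 1.35
eef_pos: [238.4, -470.6, 319.2]
tool_rot: [0.992, -0.122, -0.0, -0.0]
wrist_force: [0.8, 0.6, 1.2]
grip_width: 91.6
grasp_force: 0.0
```

Request:
{"fn": "carry_out", "kwargs": {"deltas": [{"dp": [0.05, -1, 0], "delta_rot": [0, 0, 0], "fingers": 0}, {"dp": [0.05, -1, 0], "delta_rot": [0, 0, 0], "fingers": 0}, {"dp": [0.05, -1, 0], "delta_rot": [0, 0, 0], "fingers": 0}, {"dp": [0.05, -1, 0], "delta_rot": [0, 0, 0], "fingers": 0}, {"dp": [0.05, -1, 0], "delta_rot": [0, 0, 0], "fingers": 0}, {"dp": [0.05, -1, 0], "delta_rot": [0, 0, 0], "fingers": 0}, {"dp": [0.05, -1, 0], "delta_rot": [0, 0, 0], "fingers": 0}, {"dp": [0.05, -1, 0], "delta_rot": [0, 0, 0], "fingers": 0}, {"dp": [0.05, -1, 0], "delta_rot": [0, 0, 0], "fingers": 0}, {"dp": [0.05, -1, 0], "delta_rot": [0, 0, 0], "fingers": 0}, {"dp": [0.05, -1, 0], "delta_rot": [0, 0, 0], "fingers": 0}, {"dp": [0.05, -1, 0], "delta_rot": [0, 0, 0], "fingers": 0}]}}

```text
clock: 2.55
eef_pos: [325.7, -183.3, 319.4]
tool_rot: [0.992, -0.122, -0.0, 0.0]
wrist_force: [0.3, -0.3, -0.6]
grip_width: 91.7
grasp_force: 0.0
```

Request:
{"fn": "carry_out", "kwargs": {"deltas": [{"dp": [0.05, -1, 0], "delta_rot": [0, 0, 0], "fingers": 0}, {"dp": [0.05, -1, 0], "delta_rot": [0, 0, 0], "fingers": 0}, {"dp": [0.05, -1, 0], "delta_rot": [0, 0, 0], "fingers": 0}, {"dp": [0.05, -1, 0], "delta_rot": [0, 0, 0], "fingers": 0}, {"dp": [0.05, -1, 0], "delta_rot": [0, 0, 0], "fingers": 0}, {"dp": [0.05, -1, 0], "delta_rot": [0, 0, 0], "fingers": 0}, {"dp": [0.05, -1, 0], "delta_rot": [0, 0, 0], "fingers": 0}, {"dp": [0.05, -1, 0], "delta_rot": [0, 0, 0], "fingers": 0}, {"dp": [0.05, -1, 0], "delta_rot": [0, 0, 0], "fingers": 0}, {"dp": [0.05, -1, 0], "delta_rot": [0, 0, 0], "fingers": 0}, {"dp": [0.05, -1, 0], "delta_rot": [0, 0, 0], "fingers": 0}, {"dp": [0, 0, 0], "delta_rot": [0, 0, 0], "fingers": 0}]}}

```text
clock: 3.75
eef_pos: [406.1, 82.0, 319.4]
tool_rot: [0.993, -0.12, -0.0, -0.001]
wrist_force: [-1.6, 0.7, -0.3]
grip_width: 91.7
grasp_force: 0.0
```

Run:
```python
from h import *
im,W,s=wcloud();cv2.imwrite('pics/w2.png',im[:,:,::-1]);np.save('pics/w2.npy',W)
R=Ro.from_quat(s["tool_rot"]).as_matrix()
print(s["clock"],s["eef_pos"].round(1),R.round(3),s["wrist_force"].round(2))
```

```text
3.75 [406.1  82.  319.4] [[ 0.971 -0.239  0.   ]
 [-0.239 -0.971  0.001]
 [-0.    -0.001 -1.   ]] [-1.59  0.73 -0.3 ]
```

View pics/w2.png

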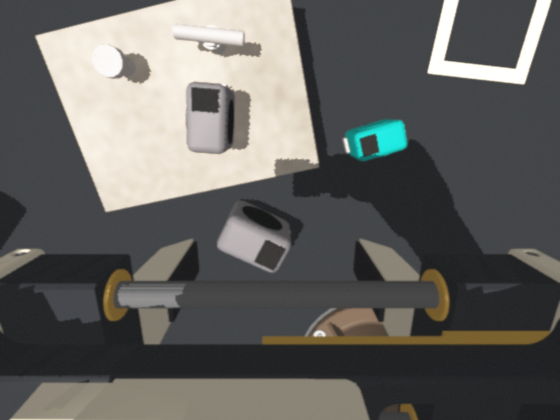

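The wrist view shows the block with the tape at (209,118), T bar (209,36), knob (108,61), and the big grey decoy at (255,237). Measuring from the depth.

Run:
```python
from h import *
W=np.load('pics/w2.npy')
def sel(c,r,z0,z1):
    m=(np.hypot(W[...,0]-c[0],W[...,1]-c[1])<r)&(W[...,2]>z0)&(W[...,2]<z1); return W[m]
def rect(P): 
    (c,sz,a)=cv2.minAreaRect(P[:,:2].astype(np.float32)); return np.round(c,1),np.round(sz,1),round(a,1)
t=sel((488,127),55,160,185);print("tape top",rect(t),len(t),np.median(t[:,2]))
t=sel((488,127),55,115,185);print("tape all",rect(t),len(t))
b=sel((569,108),50,140,165);print("bar",rect(b),len(b),b[:,2].max())
k=sel((573,217),30,125,160);print("knob",rect(k),np.percentile(k[:,2],95))
bl=W[(W[...,2]>95)&(W[...,2]<105)];print("block",np.median(bl[:,2]),rect(bl))
```

```text
tape top (array([496.9, 134. ]), array([42.9, 69.6]), 71.9) 2775 167.07781500227728
tape all (array([497.1, 134.2]), array([43.6, 69.9]), 72.0) 3199
bar (array([554.7, 118.5]), array([69.9, 58.6]), 67.6) 1259 164.979467636165
knob (array([577. , 220.1]), array([31.4, 31. ]), 41.2) 142.55869123853734
block 99.36722916076894 (array([453.5, 170.5]), array([291.3, 350.1]), 88.1)
```

Request:
{"fn": "carry_out", "kwargs": {"deltas": [{"dp": [0, 0, 0], "delta_rot": [0, 0, 0.84], "fingers": 0}, {"dp": [0.7, -0.78, 0], "delta_rot": [0, 0, 0], "fingers": 0}, {"dp": [0.7, -0.78, 0], "delta_rot": [0, 0, 0], "fingers": 0}, {"dp": [0.7, -0.78, 0.6], "delta_rot": [0, 0, 0], "fingers": 0}, {"dp": [0.7, -0.78, 1], "delta_rot": [0, 0, 0], "fingers": 0}, {"dp": [0, 0, 1], "delta_rot": [0, 0, 0], "fingers": 0}, {"dp": [0, 0, 1], "delta_rot": [0, 0, 0], "fingers": 0}, {"dp": [0, 0, 1], "delta_rot": [0, 0, 0], "fingers": 0}, {"dp": [0, 0, 0], "delta_rot": [0, 0, 0], "fingers": 0}]}}

```text
clock: 4.7
eef_pos: [494.8, 128.7, 201.5]
tool_rot: [0.987, -0.159, -0.003, 0.002]
wrist_force: [-1.3, -0.3, 0.1]
grip_width: 91.8
grasp_force: 0.0
```

Run:
```python
from h import *
s=manip.sense();R=Ro.from_quat(s["tool_rot"]).as_matrix()
print(s["eef_pos"].round(1),R.round(3))
print("to tape, tool axes /25:",(R.T@(np.array([497,134,116])-s["eef_pos"])/25).round(2))
```

```text
[494.8 128.7 201.5] [[ 0.949 -0.314 -0.006]
 [-0.314 -0.949 -0.003]
 [-0.005  0.004 -1.   ]]
to tape, tool axes /25: [ 0.03 -0.24  3.42]
```

Request:
{"fn": "carry_out", "kwargs": {"deltas": [{"dp": [0.03, -0.22, 0.85], "delta_rot": [0, 0, 0], "fingers": 0}, {"dp": [0, 0, 0.85], "delta_rot": [0, 0, 0], "fingers": 0}, {"dp": [0, 0, 0.85], "delta_rot": [0, 0, 0], "fingers": 0}, {"dp": [0, 0, 0.85], "delta_rot": [0, 0, 0], "fingers": 0}, {"dp": [0, 0, 0], "delta_rot": [0, 0, 0], "fingers": 1}, {"dp": [0, 0, 0], "delta_rot": [0, 0, 0], "fingers": 1}, {"dp": [0, 0, 0], "delta_rot": [0, 0, 0], "fingers": 1}, {"dp": [0, 0, 0], "delta_rot": [0, 0, 0], "fingers": 1}, {"dp": [0, 0, 0], "delta_rot": [0, 0, 0], "fingers": 1}, {"dp": [0, 0, 0], "delta_rot": [0, 0, 0], "fingers": 1}], "grip_force": 25}}

```text
clock: 5.7
eef_pos: [499.5, 136.1, 120.0]
tool_rot: [0.987, -0.159, 0.0, -0.0]
wrist_force: [-0.2, -0.3, -0.3]
grip_width: 48.7
grasp_force: 0.0
```

Request:
{"fn": "carry_out", "kwargs": {"deltas": [{"dp": [0, 0, 0], "delta_rot": [0, 0, 0], "fingers": 1}, {"dp": [0, 0, 0], "delta_rot": [0, 0, 0], "fingers": 1}, {"dp": [0, 0, 0], "delta_rot": [0, 0, 0], "fingers": 1}]}}

```text
clock: 6.0
eef_pos: [499.1, 135.4, 119.7]
tool_rot: [0.987, -0.159, -0.0, 0.001]
wrist_force: [-1.4, -4.3, 5.7]
grip_width: 41.7
grasp_force: 25.0
```

Request:
{"fn": "carry_out", "kwargs": {"deltas": [{"dp": [0, 0, -0.8], "delta_rot": [0, 0, 0], "fingers": 1}, {"dp": [0, 0, -1], "delta_rot": [0, 0, 0], "fingers": 1}, {"dp": [0, 0, -1], "delta_rot": [0, 0, 0], "fingers": 1}, {"dp": [0, 0, -1], "delta_rot": [0, 0, 0], "fingers": 1}, {"dp": [0, 0.4, -0.6], "delta_rot": [0, 0, 0], "fingers": 1}, {"dp": [0.3, 0.93, 0], "delta_rot": [0, 0, 0], "fingers": 1}, {"dp": [0.4, 0.93, 0], "delta_rot": [0, 0, 0], "fingers": 1}, {"dp": [0.4, 0.93, 0], "delta_rot": [0, 0, 0], "fingers": 1}, {"dp": [0.4, 0.93, 0], "delta_rot": [0, 0, 0], "fingers": 1}, {"dp": [0.4, 0.93, 0], "delta_rot": [0, 0, 0], "fingers": 1}, {"dp": [0.4, 0.93, 0], "delta_rot": [0, 0, 0], "fingers": 1}, {"dp": [0.4, 0.93, 0], "delta_rot": [0, 0, 0], "fingers": 1}]}}

```text
clock: 7.2
eef_pos: [508.9, -49.9, 229.0]
tool_rot: [0.987, -0.159, -0.0, -0.0]
wrist_force: [0.4, -0.3, -2.7]
grip_width: 41.8
grasp_force: 25.0
```

Request:
{"fn": "carry_out", "kwargs": {"deltas": [{"dp": [0.4, 0.93, 0], "delta_rot": [0, 0, 0], "fingers": 1}, {"dp": [0.4, 0.93, 0], "delta_rot": [0, 0, 0], "fingers": 1}, {"dp": [0.4, 0.93, 0], "delta_rot": [0, 0, 0], "fingers": 1}, {"dp": [0.4, 0.93, 0], "delta_rot": [0, 0, 0], "fingers": 1}, {"dp": [0.4, 0.93, 0], "delta_rot": [0, 0, 0], "fingers": 1}, {"dp": [0.4, 0.93, 0], "delta_rot": [0, 0, 0], "fingers": 1}, {"dp": [0, 0, 0], "delta_rot": [0, 0, 0], "fingers": 1}, {"dp": [0, 0, 0], "delta_rot": [0, 0, 0], "fingers": 1}]}}

```text
clock: 8.0
eef_pos: [522.1, -200.4, 228.8]
tool_rot: [0.987, -0.159, -0.001, -0.0]
wrist_force: [-0.2, 0.4, -2.6]
grip_width: 42.0
grasp_force: 25.0
```

Run:
```python
from h import *
s=manip.sense();R=Ro.from_quat(s["tool_rot"]).as_matrix()
print(s["eef_pos"].round(1),R.round(3),s["wrist_force"])
print("to spot, tool axes /25:",(R.T@(np.array([541,-270,21])-s["eef_pos"])/25).round(2))
print("level rotvec deg, tool axes:",np.degrees(np.arctan2(R[2,1],-R[2,2])),np.degrees(np.arctan2(R[2,0],-R[2,2])))
# knob/bar remeasure: where is the gauge bar from top camera now
im,d=snap("top","t1")
cv2.imwrite('pics/t1c.png',cv2.resize(im[130:270,110:390,::-1],None,fx=2.8,fy=2.8,interpolation=cv2.INTER_CUBIC))
m=manip.camera_model("top");K=np.array(m["camera_matrix"]);v,u=np.mgrid[:420,:560]
c=(np.stack([u,v,np.ones_like(u)],-1)@np.linalg.inv(K).T)*d[...,None]
W=(c-np.array(m["t"]))@np.array(m["R"]);np.save('pics/t1W.npy',W)
def rect(P): 
    (c,sz,a)=cv2.minAreaRect(P[:,:2].astype(np.float32)); return np.round(c,1),np.round(sz,1),round(a,1)
for n,cx,cy,r,z0,z1 in [("bar",571,109,50,125,165),("knob",577,220,30,125,160)]:
    P=W[(np.hypot(W[...,0]-cx,W[...,1]-cy)<r)&(W[...,2]>z0)&(W[...,2]<z1)];print(n,len(P),rect(P),P.mean(0))
```

```text
[ 522.1 -200.4  228.8] [[ 0.949 -0.314 -0.001]
 [-0.314 -0.949  0.001]
 [-0.001 -0.001 -1.   ]] [-0.18451126  0.37132122 -2.64449706]
to spot, tool axes /25: [1.6  2.41 8.31]
level rotvec deg, tool axes: -0.03338713874904229 -0.068076205337865
bar 174 (array([573. , 109.3]), array([69.8, 21.4]), 76.8) [571.33759853 109.19185958 148.89244053]
knob 139 (array([575.1, 219.3]), array([30.2, 31.2]), 5.9) [575.0086356  217.88243518 141.31705162]
```

View pics/t1c.png

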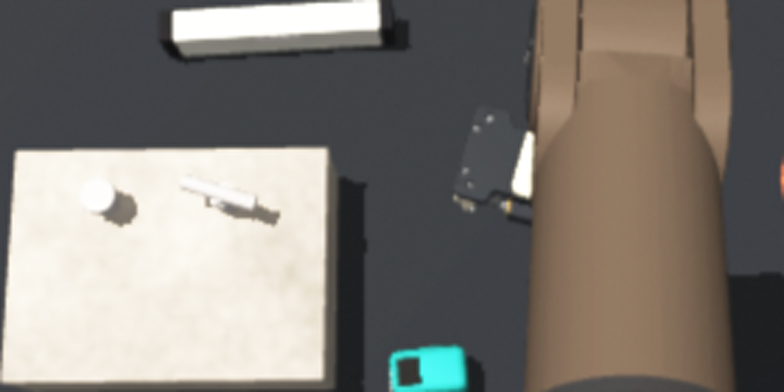

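The crop shows the block with the tape gone, and the T bar (218,192) and knob (99,195) undisturbed. On to the spot.

Request:
{"fn": "carry_out", "kwargs": {"deltas": [{"dp": [0.53, 0.8, 0], "delta_rot": [0, 0, 0], "fingers": 1}, {"dp": [0.53, 0.8, 0], "delta_rot": [0, 0, 0], "fingers": 1}, {"dp": [0.53, 0.8, 0.5], "delta_rot": [0, 0, 0], "fingers": 1}, {"dp": [0, 0, 1], "delta_rot": [0, 0, 0], "fingers": 1}, {"dp": [0, 0, 1], "delta_rot": [0, 0, 0], "fingers": 1}, {"dp": [0, 0, 1], "delta_rot": [0, 0, 0], "fingers": 1}, {"dp": [0, 0, 1], "delta_rot": [0, 0, 0], "fingers": 1}, {"dp": [0, 0, 1], "delta_rot": [0, 0, 0], "fingers": 1}, {"dp": [0, 0, 1], "delta_rot": [0, 0, 0], "fingers": 1}, {"dp": [0, 0, 0], "delta_rot": [0, 0, 0], "fingers": 1}]}}

```text
clock: 9.05
eef_pos: [539.3, -267.5, 63.9]
tool_rot: [0.987, -0.158, -0.003, -0.001]
wrist_force: [-0.6, 0.7, -1.8]
grip_width: 41.7
grasp_force: 25.0
```

Run:
```python
from h import *
s=manip.sense();R=Ro.from_quat(s["tool_rot"]).as_matrix()
print(s["eef_pos"].round(1),"to spot /25:",(R.T@(np.array([541,-270,20])-s["eef_pos"])/25).round(2))
im,W,s=wcloud();cv2.imwrite('pics/w3.png',im[:,:,::-1]);np.save('pics/w3.npy',W)
```

```text
[ 539.3 -267.5   63.9] to spot /25: [0.11 0.08 1.75]
```

View pics/w3.png

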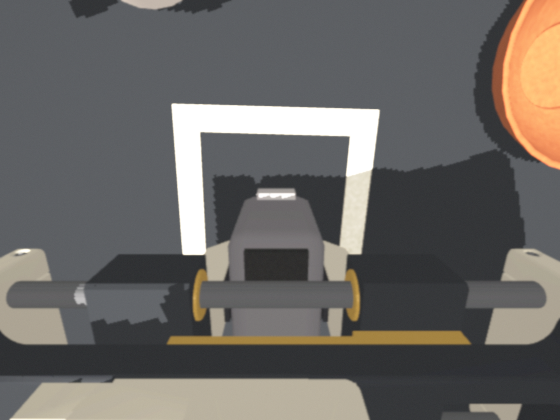

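The tape is held upright and centred between the side strips (columns 190 and 357). Lowering.

Request:
{"fn": "carry_out", "kwargs": {"deltas": [{"dp": [0.06, 0.08, 0.7], "delta_rot": [0, 0, 0], "fingers": 1}, {"dp": [0.05, 0, 0.6], "delta_rot": [0, 0, 0], "fingers": 1}, {"dp": [0, 0, 0.3], "delta_rot": [0, 0, 0], "fingers": 1}, {"dp": [0, 0, 0], "delta_rot": [0, 0, 0], "fingers": 1}, {"dp": [0, 0, 0], "delta_rot": [0, 0, 0], "fingers": 1}]}}

```text
clock: 9.6
eef_pos: [543.6, -272.4, 27.5]
tool_rot: [0.987, -0.159, 0.0, -0.0]
wrist_force: [0.3, -1.2, -2.1]
grip_width: 41.8
grasp_force: 25.0
```

Request:
{"fn": "carry_out", "kwargs": {"deltas": [{"dp": [0, 0, 0.2], "delta_rot": [0, 0, 0], "fingers": 1}, {"dp": [0, 0, 0.1], "delta_rot": [0, 0, 0], "fingers": 1}, {"dp": [0, 0, 0], "delta_rot": [0, 0, 0], "fingers": 1}, {"dp": [0, 0, 0], "delta_rot": [0, 0, 0], "fingers": 1}]}}

```text
clock: 10.0
eef_pos: [543.5, -272.7, 19.6]
tool_rot: [0.987, -0.159, 0.0, 0.0]
wrist_force: [0.6, -0.5, -1.9]
grip_width: 41.9
grasp_force: 25.0
```

Request:
{"fn": "carry_out", "kwargs": {"deltas": [{"dp": [0, 0, 0.05], "delta_rot": [0, 0, 0], "fingers": 1}, {"dp": [0, 0, 0.04], "delta_rot": [0, 0, 0], "fingers": 1}, {"dp": [0, 0, 0], "delta_rot": [0, 0, 0], "fingers": 1}]}}

```text
clock: 10.3
eef_pos: [543.5, -272.7, 19.6]
tool_rot: [0.987, -0.159, 0.0, 0.001]
wrist_force: [-8.6, 2.1, 24.4]
grip_width: 41.8
grasp_force: 25.0
```

Request:
{"fn": "carry_out", "kwargs": {"deltas": [{"dp": [0, 0, -0.07], "delta_rot": [0, 0, 0], "fingers": 1}, {"dp": [0, 0, 0], "delta_rot": [0, 0, 0], "fingers": 0}, {"dp": [0, 0, 0], "delta_rot": [0, 0, 0], "fingers": 0}, {"dp": [0, 0, 0], "delta_rot": [0, 0, 0], "fingers": 0}, {"dp": [0, 0, 0], "delta_rot": [0, 0, 0], "fingers": 0}, {"dp": [0, 0, 0], "delta_rot": [0, 0, 0], "fingers": 0}, {"dp": [0, 0, 0], "delta_rot": [0, 0, 0], "fingers": 0}, {"dp": [0, 0, -0.4], "delta_rot": [0, 0, 0], "fingers": 0}, {"dp": [0, 0, -1], "delta_rot": [0, 0, 0], "fingers": 0}, {"dp": [0, 0, -1], "delta_rot": [0, 0, 0], "fingers": 0}, {"dp": [0, 0, -1], "delta_rot": [0, 0, 0], "fingers": 0}, {"dp": [0, 0, -1], "delta_rot": [0, 0, 0], "fingers": 0}]}}

```text
clock: 11.5
eef_pos: [543.4, -272.5, 130.8]
tool_rot: [0.987, -0.159, 0.0, 0.0]
wrist_force: [-0.3, -0.8, -0.3]
grip_width: 91.7
grasp_force: 0.0
```

Request:
{"fn": "carry_out", "kwargs": {"deltas": [{"dp": [0, 0, -1], "delta_rot": [0, 0, 0], "fingers": 0}, {"dp": [0, 0, -1], "delta_rot": [0, 0, -1], "fingers": 0}, {"dp": [0, 0, -1], "delta_rot": [0, 0, 0], "fingers": 0}, {"dp": [-0.31, -0.94, -1], "delta_rot": [0, 0, 0], "fingers": 0}, {"dp": [-0.31, -0.94, -0.6], "delta_rot": [0, 0, 0], "fingers": 0}, {"dp": [-0.31, -0.94, 0], "delta_rot": [0, 0, 0], "fingers": 0}, {"dp": [-0.31, -0.94, 0], "delta_rot": [0, 0, 0], "fingers": 0}, {"dp": [-0.31, -0.94, 0], "delta_rot": [0, 0, 0], "fingers": 0}, {"dp": [-0.31, -0.94, 0], "delta_rot": [0, 0, 0], "fingers": 0}, {"dp": [-0.31, -0.94, 0], "delta_rot": [0, 0, 0], "fingers": 0}, {"dp": [-0.31, -0.94, 0], "delta_rot": [0, 0, 0], "fingers": 0}]}}

```text
clock: 12.6
eef_pos: [525.9, -74.3, 244.8]
tool_rot: [0.993, -0.115, 0.0, 0.0]
wrist_force: [0.5, -0.1, -0.1]
grip_width: 91.9
grasp_force: 0.0
```

Request:
{"fn": "carry_out", "kwargs": {"deltas": [{"dp": [-0.31, -0.94, 0], "delta_rot": [0, 0, 0], "fingers": 0}, {"dp": [-0.31, -0.94, 0], "delta_rot": [0, 0, 0], "fingers": 0}, {"dp": [-0.31, -0.94, 0], "delta_rot": [0, 0, 0], "fingers": 0}, {"dp": [-0.31, -0.94, 0], "delta_rot": [0, 0, 0], "fingers": 0}, {"dp": [-0.31, -0.94, 0], "delta_rot": [0, 0, 0], "fingers": 0}, {"dp": [-0.31, -0.94, 0], "delta_rot": [0, 0, 0], "fingers": 0}, {"dp": [-0.31, -0.94, 0], "delta_rot": [0, 0, 0], "fingers": 0}, {"dp": [-0.31, -0.94, 0], "delta_rot": [0, 0, 0], "fingers": 0}, {"dp": [0, 0, 0], "delta_rot": [0, 0, 0], "fingers": 0}, {"dp": [0, 0, 0], "delta_rot": [0, 0, 0], "fingers": 0}, {"dp": [0, 0, 0], "delta_rot": [0, 0, 0], "fingers": 0}]}}

```text
clock: 13.7
eef_pos: [509.1, 120.8, 244.2]
tool_rot: [0.993, -0.116, 0.0, 0.0]
wrist_force: [-0.8, -0.9, -0.4]
grip_width: 91.8
grasp_force: 0.0
```

Run:
```python
from h import *
im,W,s=wcloud();cv2.imwrite('pics/w4.png',im[:,:,::-1]);np.save('pics/w4.npy',W)
snap("top","t2")
R=Ro.from_quat(s["tool_rot"]).as_matrix();print(s["clock"],s["eef_pos"].round(1),R.round(3),s["wrist_force"].round(2))
def rect(P): 
    (c,sz,a)=cv2.minAreaRect(P[:,:2].astype(np.float32)); return np.round(c,1),np.round(sz,1),round(a,1)
P=W[(np.hypot(W[...,0]-572,W[...,1]-109)<45)&(W[...,2]>142)&(W[...,2]<160)];print("bar",len(P),rect(P),P[:,2].max())
# tape stand check from top
d=np.load('pics/t2.npy');m=manip.camera_model("top");K=np.array(m["camera_matrix"]);v,u=np.mgrid[:420,:560]
c=(np.stack([u,v,np.ones_like(u)],-1)@np.linalg.inv(K).T)*d[...,None];T=(c-np.array(m["t"]))@np.array(m["R"])
P=T[(np.hypot(T[...,0]-541,T[...,1]+271)<60)&(T[...,2]>50)];print("tape",len(P),rect(P),np.median(P[:,2]))
P=T[(np.hypot(T[...,0]-572,T[...,1]-109)<45)&(T[...,2]>138)];print("bar top",len(P),rect(P) if len(P) else 0)
i2=cv2.imread('pics/t2.png');cv2.imwrite('pics/c5.png',np.hstack([cv2.resize(im[:200,80:400,::-1],None,fx=1.5,fy=1.5),cv2.resize(i2[170:270,270:430],(480,300))])[:, :800])
```

```text
13.7 [509.1 120.8 244.2] [[ 0.973 -0.231  0.   ]
 [-0.231 -0.973 -0.001]
 [ 0.     0.001 -1.   ]] [-0.81 -0.87 -0.43]
bar 1429 (array([573.3, 110.9]), array([69.7, 15.6]), 70.4) 153.88812016628538
tape 417 (array([ 540.7, -272.3]), array([43.2, 70.4]), 72.6) 67.84320010219189
bar top 509 (array([558.5, 109.3]), array([62. , 61.6]), 0.9)
```

View pics/c5.png

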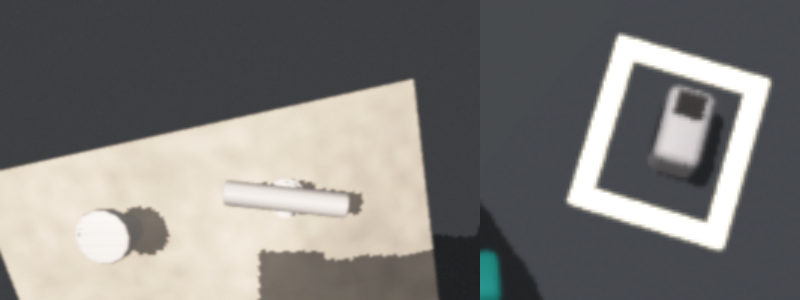

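The left half shows the bar from (225,190) to (350,207), turned about 6° from the tool. The right half shows the tape standing inside the rectangle at (683,130). I'll align over the bar and grip it by its two ends, since the collar sits close below its middle.

Request:
{"fn": "carry_out", "kwargs": {"deltas": [{"dp": [0, 0, 0], "delta_rot": [0, 0, 0.62], "fingers": 0}, {"dp": [0, 0, 0], "delta_rot": [0, 0, 0.62], "fingers": 0}, {"dp": [0.85, -0.16, 0.5], "delta_rot": [0, 0, 0], "fingers": 0}, {"dp": [0.85, -0.16, 0.8], "delta_rot": [0, 0, 0], "fingers": 0}, {"dp": [0.85, -0.15, 0.8], "delta_rot": [0, 0, 0], "fingers": 0}, {"dp": [0, 0, 0], "delta_rot": [0, 0, 0], "fingers": 0}, {"dp": [0, 0, 0], "delta_rot": [0, 0, 0], "fingers": 0}]}}

```text
clock: 14.5
eef_pos: [572.7, 110.9, 190.9]
tool_rot: [0.985, -0.17, -0.001, 0.0]
wrist_force: [-0.7, 0.4, 0.2]
grip_width: 92.1
grasp_force: 0.0
```

Run:
```python
from h import *
W4=np.load('pics/w4.npy')
P=W4[(np.hypot(W4[...,0]-573,W4[...,1]-111)<45)&(W4[...,2]>146)&(W4[...,2]<160)]
c=P.mean(0);_,_,V=np.linalg.svd((P-c)[:,:2],full_matrices=False);a=V[0];t=(P-c)[:,:2]@a
print(len(P),c,np.degrees(np.arctan2(-a[0],a[1])),t.min(),t.max(),"mid",c[:2]+a*(t.min()+t.max())/2)
s=manip.sense();R=Ro.from_quat(s["tool_rot"]).as_matrix()
print(s["clock"],s["eef_pos"].round(1),R.round(3),"to bar/25",(R.T@(np.array([573,110.5,126])-s["eef_pos"])/25).round(2))
```

```text
1349 [574.15458022 110.79343159 149.93175776] -19.076880655758984 -35.008248320651276 34.67797550448813 mid [574.10060761 110.63736433]
14.5 [572.7 110.9 190.9] [[ 0.942 -0.334 -0.002]
 [-0.334 -0.942 -0.   ]
 [-0.002  0.001 -1.   ]] to bar/25 [0.02 0.01 2.6 ]
```

Request:
{"fn": "carry_out", "kwargs": {"deltas": [{"dp": [0.03, 0, 0.8], "delta_rot": [0, 0, 0], "fingers": 0}, {"dp": [0, 0, 0.9], "delta_rot": [0, 0, 0], "fingers": 0}, {"dp": [0, 0, 0.9], "delta_rot": [0, 0, 0], "fingers": 0}, {"dp": [0, 0, 0], "delta_rot": [0, 0, 0], "fingers": 0.1}, {"dp": [0, 0, 0], "delta_rot": [0, 0, 0], "fingers": 0.2}, {"dp": [0, 0, 0], "delta_rot": [0, 0, 0], "fingers": 0.2}, {"dp": [0, 0, 0], "delta_rot": [0, 0, 0], "fingers": 1}, {"dp": [0, 0, 0], "delta_rot": [0, 0, 0], "fingers": 1}, {"dp": [0, 0, 0], "delta_rot": [0, 0, 0], "fingers": 1}, {"dp": [0, 0, 0], "delta_rot": [0, 0, 0], "fingers": 1}], "grip_force": 5}}

```text
clock: 15.5
eef_pos: [574.3, 111.0, 127.9]
tool_rot: [0.986, -0.169, 0.001, 0.0]
wrist_force: [-2.5, -1.9, 7.9]
grip_width: 69.6
grasp_force: 5.0
```

```bash
cat > f.py <<'E'
from h import *
s=manip.sense();R=Ro.from_quat(s["tool_rot"]).as_matrix()
print(s["clock"],s["eef_pos"].round(2),"F tool",(R.T@s["wrist_force"]).round(1),"T tool",(R.T@s["ft_torque"]).round(2),round(s["grip_width"],1),s["grasp_force"],"up",R[:,2].round(4))
E
python3 f.py
```

```text
15.5 [574.35 110.97 127.94] F tool [-1.7  2.6 -7.9] T tool [-0.75 -0.25  0.01] 69.6 5.000098496675491 up [ 1.8e-03 -6.0e-04 -1.0e+00]
```

Request:
{"fn": "carry_out", "kwargs": {"deltas": [{"dp": [0, 0, 0], "delta_rot": [0, 0, 0], "fingers": 1}, {"dp": [0, 0, -0.1], "delta_rot": [0, 0, 0], "fingers": 1}, {"dp": [0, 0, 0], "delta_rot": [0, 0, 0], "fingers": 1}, {"dp": [0, 0, 0], "delta_rot": [0, 0, 0], "fingers": 1}, {"dp": [0, 0, 0], "delta_rot": [0, 0, 0], "fingers": 1}], "grip_force": 25}}

```text
clock: 16.0
eef_pos: [573.7, 111.1, 128.9]
tool_rot: [0.986, -0.169, -0.0, 0.0]
wrist_force: [0.2, -1.9, -0.9]
grip_width: 69.7
grasp_force: 25.0
```

```bash
python3 f.py
```

```text
16.0 [573.69 111.1  128.88] F tool [0.8 1.8 0.9] T tool [-0.51  0.18  0.02] 69.7 24.999901056289673 up [-1.e-04 -4.e-04 -1.e+00]
```

Lateral force is only about 2 N. I'll draw it up in small steps and watch the force.

Request:
{"fn": "carry_out", "kwargs": {"deltas": [{"dp": [0, 0, -0.1], "delta_rot": [0, 0, 0], "fingers": 1}, {"dp": [0, 0, -0.1], "delta_rot": [0, 0, 0], "fingers": 1}, {"dp": [0, 0, -0.1], "delta_rot": [0, 0, 0], "fingers": 1}, {"dp": [0, 0, -0.1], "delta_rot": [0, 0, 0], "fingers": 1}, {"dp": [0, 0, 0], "delta_rot": [0, 0, 0], "fingers": 1}, {"dp": [0, 0, 0], "delta_rot": [0, 0, 0], "fingers": 1}]}}

```text
clock: 16.6
eef_pos: [573.8, 111.2, 139.2]
tool_rot: [0.986, -0.169, 0.0, 0.0]
wrist_force: [0.3, -3.7, -0.4]
grip_width: 69.5
grasp_force: 25.0
```

```bash
python3 f.py
```

```text
16.6 [573.85 111.19 139.24] F tool [1.5 3.4 0.4] T tool [-0.75  0.14 -0.01] 69.5 24.999945759773254 up [ 4.e-04 -3.e-04 -1.e+00]
```

Run:
```python
from h import *
im,d=snap("scene","s3")
m=manip.camera_model("scene");K=np.array(m["camera_matrix"]);R=np.array(m["R"]);t=np.array(m["t"])
p=K@(R@[573,110,140]+t);u,v=(p[:2]/p[2]).astype(int);print(u,v)
cv2.imwrite('pics/s3c.png',cv2.resize(im[v-60:v+50,u-75:u+75,::-1],None,fx=5,fy=5,interpolation=cv2.INTER_CUBIC))
```

```text
337 281
```

View pics/s3c.png

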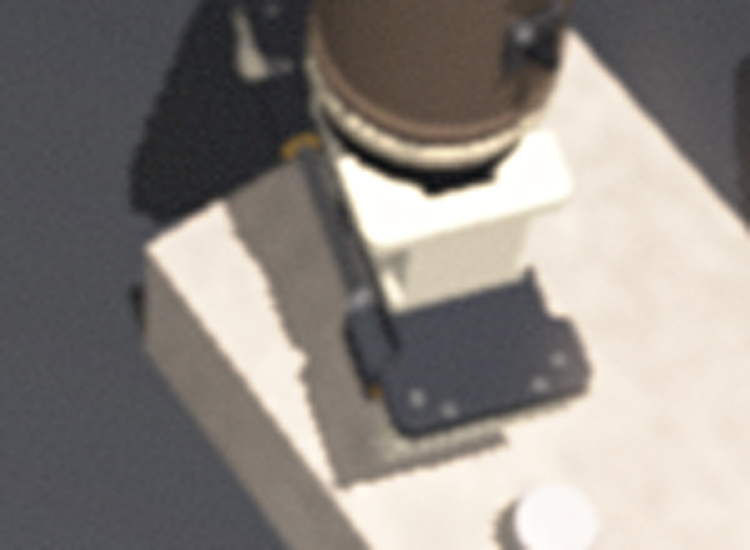

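The gripper (490,330) hides the bar here. I'll use wrist depth in tool coordinates instead.

```bash
cat > b.py <<'E'
from h import *
im,W,s=wcloud();R=Ro.from_quat(s["tool_rot"]).as_matrix()
L=(W-s["eef_pos"])@R
m=(abs(L[...,1])<20)&(abs(L[...,0])<25)&(L[...,2]>-60)
v,u=np.where(m);P=L[m];print(len(P),v.min() if len(v) else 0,v.max() if len(v) else 0)
for x0 in range(-20,25,4):
    q=P[(P[:,0]>=x0)&(P[:,0]<x0+4)]
    if len(q): print(x0,len(q),"tool z pct",np.percentile(q[:,2],[2,25,50,98]).round(1))
cv2.imwrite('pics/wb%d.png'%int(s["clock"]*100),im[:,:,::-1])
E
python3 b.py; python3 f.py
```

```text
5162 197 280
-20 86 tool z pct [38.8 39.6 39.8 41.1]
-16 95 tool z pct [38.8 39.5 39.8 41.1]
-12 115 tool z pct [38.6 39.3 39.8 40.9]
-8 142 tool z pct [38.7 39.5 39.8 40.8]
-4 447 tool z pct [-23.8 -23.1 -22.5  42.3]
0 863 tool z pct [-24.2 -23.  -22.4  40.9]
4 1516 tool z pct [-22.2 -19.9 -16.1  40.7]
8 873 tool z pct [-13.1  -4.1  16.7  41.1]
12 306 tool z pct [38.7 39.4 39.8 41.1]
16 309 tool z pct [38.6 39.5 39.8 41.1]
20 325 tool z pct [38.6 39.4 39.9 41.3]
24 74 tool z pct [38.5 39.5 40.1 41.2]
16.7 [573.77 111.26 139.12] F tool [0.7 3.6 0.7] T tool [-0.82  0.19  0.04] 69.6 24.999942183494568 up [ 2.e-04 -2.e-04 -1.e+00]
```

The bar has risen about 11 mm with the tool, so there's no slip. Easing the small sideways load, then continuing up.

Request:
{"fn": "carry_out", "kwargs": {"deltas": [{"dp": [0, 0.012, -0.1], "delta_rot": [0, 0, 0], "fingers": 1}, {"dp": [0, 0, -0.1], "delta_rot": [0, 0, 0], "fingers": 1}, {"dp": [0, 0, -0.1], "delta_rot": [0, 0, 0], "fingers": 1}, {"dp": [0, 0, -0.1], "delta_rot": [0, 0, 0], "fingers": 1}, {"dp": [0, 0, -0.1], "delta_rot": [0, 0, 0], "fingers": 1}, {"dp": [0, 0, -0.1], "delta_rot": [0, 0, 0], "fingers": 1}, {"dp": [0, 0, -0.1], "delta_rot": [0, 0, 0], "fingers": 1}, {"dp": [0, 0, 0], "delta_rot": [0, 0, 0], "fingers": 1}, {"dp": [0, 0, 0], "delta_rot": [0, 0, 0], "fingers": 1}]}}

```text
clock: 17.6
eef_pos: [573.8, 111.3, 156.7]
tool_rot: [0.986, -0.169, 0.0, -0.0]
wrist_force: [-0.6, -1.6, -1.9]
grip_width: 69.6
grasp_force: 25.0
```

```bash
python3 f.py
```

```text
17.6 [573.76 111.26 156.73] F tool [-0.1  1.8  1.9] T tool [-0.23  0.1   0.01] 69.6 24.999799132347107 up [ 5.e-04  2.e-04 -1.e+00]
```

Forces are fine. About 20 mm more.

Request:
{"fn": "carry_out", "kwargs": {"deltas": [{"dp": [0, 0.005, -0.1], "delta_rot": [0, 0, 0], "fingers": 1}, {"dp": [0, 0, -0.1], "delta_rot": [0, 0, 0], "fingers": 1}, {"dp": [0, 0, -0.1], "delta_rot": [0, 0, 0], "fingers": 1}, {"dp": [0, 0, -0.1], "delta_rot": [0, 0, 0], "fingers": 1}, {"dp": [0, 0, -0.1], "delta_rot": [0, 0, 0], "fingers": 1}, {"dp": [0, 0, -0.1], "delta_rot": [0, 0, 0], "fingers": 1}, {"dp": [0, 0, -0.1], "delta_rot": [0, 0, 0], "fingers": 1}, {"dp": [0, 0, -0.1], "delta_rot": [0, 0, 0], "fingers": 1}, {"dp": [0, 0, 0], "delta_rot": [0, 0, 0], "fingers": 1}, {"dp": [0, 0, 0], "delta_rot": [0, 0, 0], "fingers": 1}, {"dp": [0, 0, 0], "delta_rot": [0, 0, 0], "fingers": 1}, {"dp": [0, 0, 0], "delta_rot": [0, 0, 0], "fingers": 1}]}}

```text
clock: 18.8
eef_pos: [573.5, 111.0, 176.4]
tool_rot: [0.986, -0.169, -0.0, 0.0]
wrist_force: [0.5, 0.8, -3.7]
grip_width: 69.7
grasp_force: 25.0
```

```bash
python3 f.py; python3 b.py; python3 -c "
import cv2,glob
f=sorted(glob.glob('pics/wb*.png'))[-1];im=cv2.imread(f);cv2.imwrite('pics/wl.png',cv2.resize(im[90:310,160:400],None,fx=2.5,fy=2.5,interpolation=2))"
```

```text
18.8 [573.5  111.03 176.35] F tool [ 0.2 -0.9  3.7] T tool [ 0.08  0.   -0.04] 69.7 24.99974638223648 up [-1.e-04 -0.e+00 -1.e+00]
5063 185 280
-20 91 tool z pct [75.4 76.5 77.  78.2]
-16 98 tool z pct [75.8 76.5 76.9 78.1]
-12 95 tool z pct [76.  76.6 77.1 78.3]
-8 113 tool z pct [75.8 76.5 77.  78.1]
-4 393 tool z pct [-24.  -23.2 -22.5  78.2]
0 846 tool z pct [-24.2 -23.1 -22.4  77.8]
4 1650 tool z pct [-22.2 -19.7 -14.8  77.8]
8 915 tool z pct [-12.8  -3.5  20.7  78.1]
12 239 tool z pct [75.9 76.6 77.  78.3]
16 219 tool z pct [75.7 76.6 77.  78.3]
20 229 tool z pct [75.7 76.5 76.9 78.2]
24 69 tool z pct [75.7 76.9 77.1 78.4]
```

View pics/wl.png

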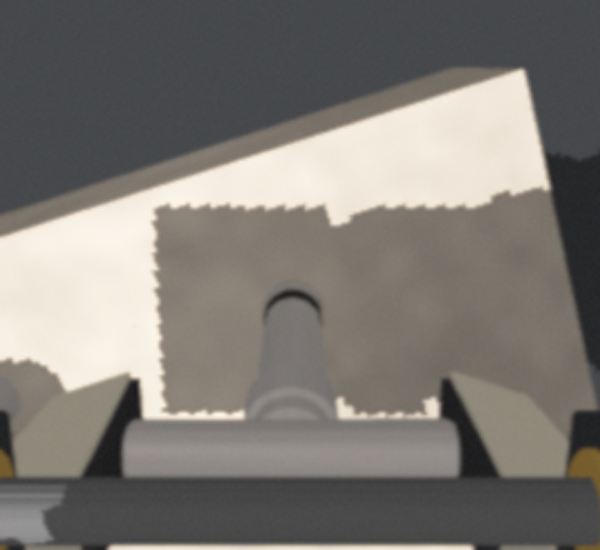

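The bar is held by its ends, with the dark ring at the shank's foot (292,298) and its lower end still in the bore. Depth puts the bar axis about 94 mm above the block, a rise of about 48 mm, so the ring centre is about 8 mm above the block top. The load is just the gauge's weight, so I'm handing in.

```bash
python3 -c "
from cell import manip
print(manip.close_job())"
```

```text
the job is handed in; nothing more can be done
None
```

I handed the job in at about 19 s of the 51 s limit, but no verdict came back: the tape measure stands released in the taped rectangle, and the T gauge is held about 48 mm up with its ring just above the block and its lower end in the hole.

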